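# Push the vice home in the drilling fixture

### The job

Push the small steel vice along the plate of the drilling fixture until its long side lies flush against the fence at the back and one end is right up against the square stop block, not the round post. Only push it, gently, with the fingers: do not grip, lift or tip it, leave it resting flat on the plate, and leave the loose things around it where they are.

Things in the scene. Friction and masses are not known exactly. Their poses are not given: they have to be found in the camera images.
- fixture: Drilling fixture fixed to the bench: steel plate 240 (its x) by 420 mm (its y), top face 12 mm above the bench. Along its far (+x) edge runs a straight fence, 20 mm thick, 26 mm high above the plate; its working face looks to -x and lies at x = +100 mm here. Origin: centre of the underside, on the bench; z up. Place and yaw vary.
- stop: Square steel stop block, fixed on the plate against the fence near its left or right end: 50 mm along the fixture's x, 30 mm along its y, 30 mm high; its end faces are at y = +-15 mm here. Origin: centre of its underside, on the plate; axes parallel to the fixture's.
- post: Round steel post, 28 mm diameter, 30 mm high, fixed on the plate near the other end of the fence; not the stop. Origin: centre of its underside, on the plate.
- vice: Small toolmaker's vice, plain steel, loose on the plate, about 0.7 kg: base 46 (its x) by 100 (its y) by 18 mm with flat upright sides, jaws on top to 40 mm height. Origin: centre of its underside; z up. Starts clear of the fence, up to 25 degrees out of line. Sliding it takes about 3 to 6 N, more if it drags on the fence; keep the fingers under 35 N on it. Either end may meet the stop.
- strap: Bystander: loose steel clamp strap 22 x 60 x 12 mm lying on the plate at its front (robot side) left part. Origin: centre of its underside.
- nut: Bystander: loose brass thumb nut, 28 mm diameter, 16 mm high, on the plate at its front right part. Origin: centre of its underside.
- case: Bystander: closed wooden case 72 x 112 x 52 mm on the bench left of the fixture. Origin: centre of its underside.
- driver: Bystander: screwdriver 180 mm long lying on the bench right of the fixture. Origin: on the bench under its middle.
Things that resemble listed ones, but are neither listed nor needed, are in the scene too. Leave any green or orange look-alike of the vice alone.

How it is judged:
At the end, for the whole second after the job is handed in: The vice's long side is within 3 mm of the fence and within 2 degrees of parallel to it, its end is within 3 mm of the square stop block, and it rests flat on the plate (x of vice in the frame of fixture between 0.074 and 0.08 m and angle between the y axis of vice and the y axis of fixture, either way round below 0.035 rad and ((y of vice in the frame of stop between -0.068 and -0.06 m and y of vice in the frame of fixture above 0 m) or (y of vice in the frame of stop between 0.06 and 0.068 m and y of vice in the frame of fixture below 0 m)) and y of vice in the frame of fixture between -0.14 and 0.14 m and z of vice in the frame of fixture below 0.0145 m and angle between vice's own z axis and vertical below 0.05 rad and linear speed of vice below 0.01 m/s); the robot touches nothing.
It fails at once if the vice was gripped or pushed roughly (fingers on it with over 38 N in all) (contact force between the fingers and vice above 38 N).
It fails at once if the vice was lifted off the plate or tipped (z of vice in the frame of fixture above 0.018 m or angle between vice's own z axis and vertical above 0.12 rad).
It fails at once if a loose bystander was displaced (distance of any of strap, nut, case, driver from where it was at the start of the episode above 0.015 m).
It also fails if it takes over 67 s, if anything falls off the work surface, if the arm or the gripper's body presses on something with over 40 N, if the wrist force passes 120 N, or if a joint passes its speed limit or range.

### The arm

A 6-joint arm with a two-finger parallel gripper is mounted at the origin on the work surface. World frame = base frame: x ahead of the robot, y to its left, z up, the work surface at z = 0. Lengths are in m, angles in rad, forces in N, time in s.
With the tool pointing down it reaches from about 0.25 to 0.775 m from the base axis. Payload 8.9 kg.
Tool frame: the origin (TCP) lies midway between the tips of the shut fingers; the grasp point (between the pads) lies 19 mm behind it (ctrl.hold_point_z is the distance from the TCP to the grasp point, in m); z points along the fingers, y is the line along which they close (so a half turn about z gives the same grasp; the last joint's range is limited). The gripper opens to 85 mm and grips with 20 to 120 N. Pads are 22 mm wide; open, the fingers measure 114 mm over their backs; the gripper's body (76 mm by 85 mm) begins 54 mm behind the grasp point. The pads swing forward as they close: fully open they stand 13 mm farther back than shut.
Start: joints at [-1.265, 0.291, -0.153, 1.127, 0, 1.431], TCP at [0.226, -0.474, 0.231] pointing down, gripper open.
Joint ranges: [-2.52, 2.52], [-0.91, 1.74], [-1.3, 1.37], [-1.96, 2.02], [-1.52, 1.47], [-3.14, 3.14]. Speed limits (rad/s): [2.22, 2.22, 2.79, 3.14, 3.14, 3.14].

### API

Orientations are given as a rotation vector (axis times angle).
In Python, from rig import ctrl, optics gives the robot as it stands.
- The arm moves only by the shell command python3 -m creep 'ROWS'. ROWS is text: rows parted by semicolons, each of 7 numbers parted by spaces: the turn, a rotation vector about the tool's x, y, z in units of 6 degrees (1.0 is 6 degrees), then the shift along the tool's x, y, z in units of 25 mm (1.0 is 25 mm), then the finger opening in mm, from 0 to 85.4. A call has 1 to 10 rows; each row shifts and turns the commanded pose from where the row before left it, along the tool's axes as they then stand; what a row does not reach is not made up. A row lasts 1/10 s, in which the tool goes at most 50 mm and 8.59 degrees, less where a joint would pass 70% of its speed; a pose out of reach is approached as far as the arm can. A call is refused whole if a number of a shift passes 1 or a number of a turn 1, either way. A call with a gripper value outside its range is refused whole. The fingers move at their own pace and stop on an object; the grip force is fixed at half the most. Time passes only in rows, so rows that do not move let the fingers close. It gives the time, the measured TCP pose, the force, the opening and the grip force at its end, in the units of the state.
- ctrl.sense(): the state, without advancing time (a new reading comes with each control period).
- optics.camera(name): name is "scene" or "top"; returns (picture, depth): 384x512x3 uint8, red, green, blue; 384x512 float32, m along the optical axis (not along the pixel's ray), 0 where there is no reading.
- optics.camera_info(name): a dict with "mtx" (3x3 intrinsics, pixels), "world_from_camera" (4x4, takes a point from camera to world coordinates). Camera axes: x right, y down, z forward; pixel columns grow to the right and rows downward; lengths in m; the calibration is good to about 2 mm. A picture is of the moment at which its call begins. camera_info takes no time and is no camera call.
- ctrl.hand_in(): hands the job in; it is judged then, once.
The state is a dict: "t": time; "joint_positions": joint angles; "dq": joint speeds; "joint_torque": joint torques, N m; "position": TCP position; "ee_rot": TCP orientation; "force": force on the tool from outside, world axes, zero at the start; "ft_torque": the same for the moment, N m; "finger_gap": opening from 0.0 (shut) to 1.0 (fully open); "finger_force": force on a finger pad.
Only numpy, scipy, OpenCV 4.12 (cv2) and the standard library are available. Lean on these libraries where they do the work, as an engineer would, in place of code of your own. Each camera call takes 0.05 s, during which the arm holds its last target. There are 200 camera calls.

## Working session

There is one attempt and no reset: what is moved stays moved. The work goes in short steps, Python scripts to look and compute and a shell command to move; the robot and the scene stay as the last step left them, time stands still between calls to the robot, and variables do not carry over. Pictures are saved under pics/ and viewed, at most 10 in all, crops included, and the job is handed in when it is done.

```bash
mkdir -p pics; ls
python3 - <<'E'
from rig import ctrl, optics
import cv2, numpy as np
print(ctrl.sense())
for n in("top","scene"):
    p,d=optics.camera(n); np.savez(f"pics/{n}0.npz",p=p,d=d)
    cv2.imwrite(f"pics/{n}0.png",cv2.resize(p[:,:,::-1],(768,576)))
    i=optics.camera_info(n);print(n,np.round(i["mtx"],1).tolist(),np.round(i["world_from_camera"],4).tolist())
E
```

```text
pics
{'t': 0.0, 'joint_positions': array([-1.26528098e+00,  2.91253842e-01, -1.54121853e-01,  1.12670516e+00,
       -1.28620730e-05,  1.43148474e+00]), 'dq': array([ 0.00171445, -0.00022953, -0.0003635 , -0.00033325,  0.00093884,
        0.00067286]), 'joint_torque': array([ 6.02203249e-05, -5.37143147e+01,  3.31378019e+01,  1.53328828e-02,
       -1.82145372e-04, -1.78807774e-06]), 'position': array([ 0.2257696 , -0.47349099,  0.23074771]), 'ee_rot': array([-3.06296115e+00, -6.92703831e-01,  1.87542256e-04]), 'force': array([-0.2758789 , -0.51288091, -0.0078471 ]), 'ft_torque': array([ 0.0283994 , -0.00571711, -0.07112011]), 'finger_force': 0.0, 'finger_gap': 1.001141562530581}
top [[351.6, 0.0, 247.4], [0.0, 351.6, 187.6], [0.0, 0.0, 1.0]] [[0.0103, -0.9963, 0.0852, 0.5316], [-0.9998, -0.0115, -0.0137, -0.0084], [0.0147, -0.0851, -0.9963, 0.9987], [0.0, 0.0, 0.0, 1.0]]
scene [[468.4, 0.0, 255.9], [0.0, 468.4, 190.0], [0.0, 0.0, 1.0]] [[0.6259, 0.4569, -0.632, 1.5097], [0.7797, -0.3509, 0.5186, -0.7767], [0.0152, -0.8174, -0.5759, 0.8687], [0.0, 0.0, 0.0, 1.0]]
```

View pics/top0.png

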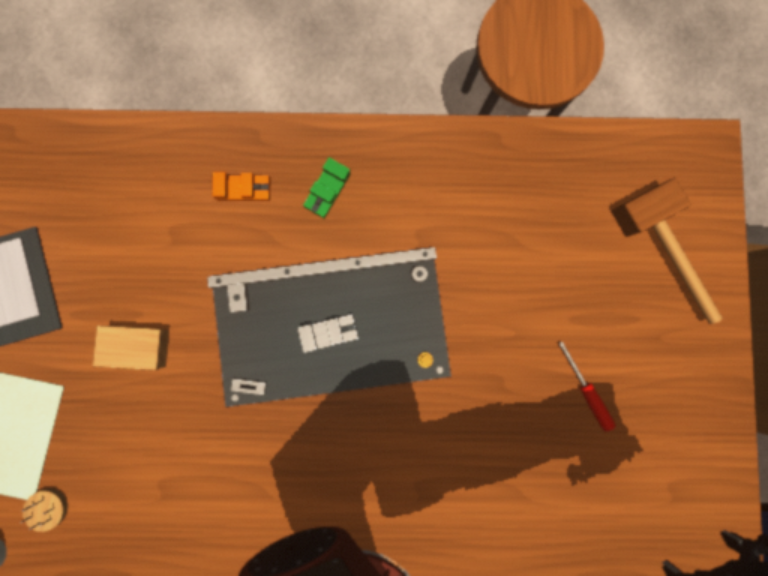

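View pics/scene0.png

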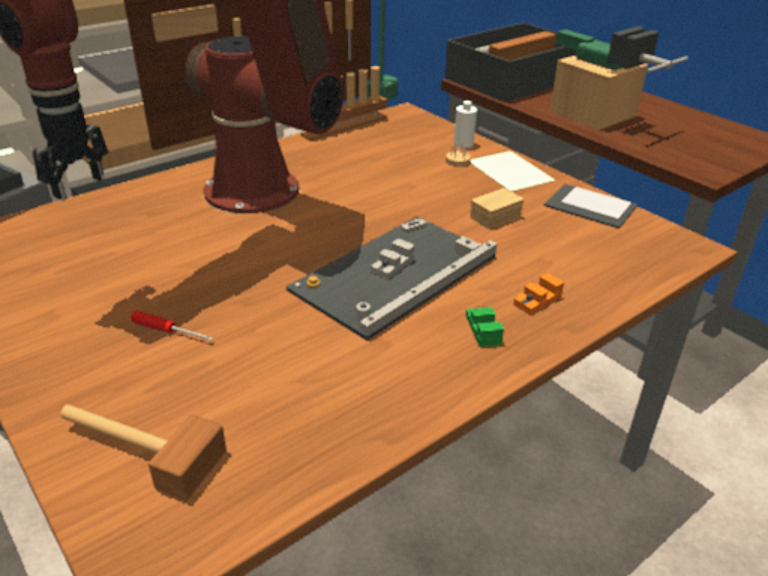

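Top view: the square stop is at the left end of the fence (236,297), the post at the right end (420,274), and the vice at (328,333). The strap is at (248,386) and the nut at (425,360). The vice therefore has to go towards +x and +y.

```bash
cat > see.py <<'E'
import numpy as np, cv2
from rig import optics
def rays(n,uv,z):
    i=optics.camera_info(n);T=i["world_from_camera"];uv=np.asarray(uv,float).reshape(-1,2)
    d=np.c_[uv,np.ones(len(uv))]@np.linalg.inv(i["mtx"]).T@T[:3,:3].T
    return T[:3,3]+d*((np.reshape(z,(-1,1))-T[2,3])/d[:,2:])
def cloud(n,d):
    i=optics.camera_info(n);T=i["world_from_camera"];v,u=np.mgrid[:384,:512]
    c=np.stack([u,v,np.ones_like(u)],-1)@np.linalg.inv(i["mtx"]).T*d[...,None]
    return c@T[:3,:3].T+T[:3,3]
def rect(xy):
    (c,s,a)=cv2.minAreaRect(np.float32(xy)*1000); 
    return np.round(c,1),np.round(s,1),round(a,2)
E
python3 - <<'E'
from see import *
f=np.load("pics/top0.npz");p,d=f["p"],f["d"];P=cloud("top",d)
hsv=cv2.cvtColor(p,cv2.COLOR_RGB2HSV)
m=((hsv[...,1]<70)&(hsv[...,2]>110)).astype(np.uint8); m[:155]=0;m[280:]=0;m[:,:130]=0;m[:,310:]=0
n,L,S,C=cv2.connectedComponentsWithStats(m)
for k in range(1,n):
    if S[k,4]<8: continue
    q=L==k; print(k,S[k],C[k],"z",np.round(np.percentile(P[q][:,2],[5,50,95]),3), "meanxyz",P[q].mean(0).round(4))
    vu=np.argwhere(q)[:,::-1]
    for z in(.03,.038,.042,.052): print("  ",z,rect(rays("top",vu,z)[:,:2]))
# plate dark
m2=((hsv[...,1]<90)&(hsv[...,2]<110)).astype(np.uint8);m2[:155]=0;m2[280:]=0;m2[:,:130]=0;m2[:,310:]=0
print("dark z",np.round(np.percentile(P[m2>0][:,2],[5,50,95]),4))
big=cv2.resize(p[155:280,130:310,::-1],(792,550),interpolation=cv2.INTER_CUBIC);cv2.imwrite("pics/crop0.png",big)
E
```

```text
1 [ 139  166  151   43 1364] [205.61217009 181.45527859] z [0.028 0.038 0.043] meanxyz [0.6289 0.092  0.0425]
   0.03 (array([614.6,  65.9]), array([ 71.1, 419.4]), 8.19)
   0.038 (array([613.9,  65.3]), array([ 70.5, 416. ]), 8.19)
   0.042 (array([613.6,  65. ]), array([ 70.2, 414.2]), 8.19)
   0.052 (array([612.7,  64.2]), array([ 69.5, 409.9]), 8.19)
2 [274 177  12  11  97] [279.56701031 182.11340206] z [0.011 0.042 0.045] meanxyz [ 0.63   -0.1102  0.0368]
   0.03 (array([ 631. , -110.7]), array([27.9, 30.6]), 0.66)
   0.038 (array([ 630.2, -109.9]), array([27.6, 30.3]), 0.66)
   0.042 (array([ 629.8, -109.5]), array([27.5, 30.2]), 0.66)
   0.052 (array([ 628.8, -108.4]), array([27.2, 29.9]), 0.66)
3 [198 209  42  27 675] [217.52740741 222.15851852] z [0.012 0.032 0.054] meanxyz [0.5186 0.0583 0.0375]
   0.03 (array([519.2,  57.1]), array([ 50.3, 106.1]), 14.81)
   0.038 (array([519.4,  56.5]), array([ 49.9, 105.2]), 14.81)
   0.042 (array([519.4,  56.3]), array([ 49.7, 104.8]), 14.81)
   0.052 (array([519.5,  55.6]), array([ 49.2, 103.7]), 14.81)
5 [290 244   6   6  29] [292.72413793 246.4137931 ] z [0.01  0.013 0.016] meanxyz [ 0.4532 -0.1498  0.013 ]
   0.03 (array([ 454.4, -146.7]), array([13.5, 13.7]), 0.52)
   0.038 (array([ 455. , -145.6]), array([13.4, 13.6]), 0.52)
   0.042 (array([ 455.3, -145. ]), array([13.3, 13.6]), 0.52)
   0.052 (array([ 456.1, -143.6]), array([13.2, 13.4]), 0.52)
6 [153 252  24  16 227] [163.91629956 258.43171806] z [0.011 0.023 0.026] meanxyz [0.4181 0.2043 0.021 ]
   0.03 (array([416.4, 200.6]), array([40.1, 62.3]), 0.51)
   0.038 (array([417.3, 198.9]), array([39.7, 61.8]), 0.51)
   0.042 (array([417.8, 198.1]), array([39.6, 61.5]), 0.51)
   0.052 (array([419. , 195.9]), array([39.2, 60.9]), 0.51)
dark z [0.0092 0.012  0.0152]
```

View pics/crop0.png

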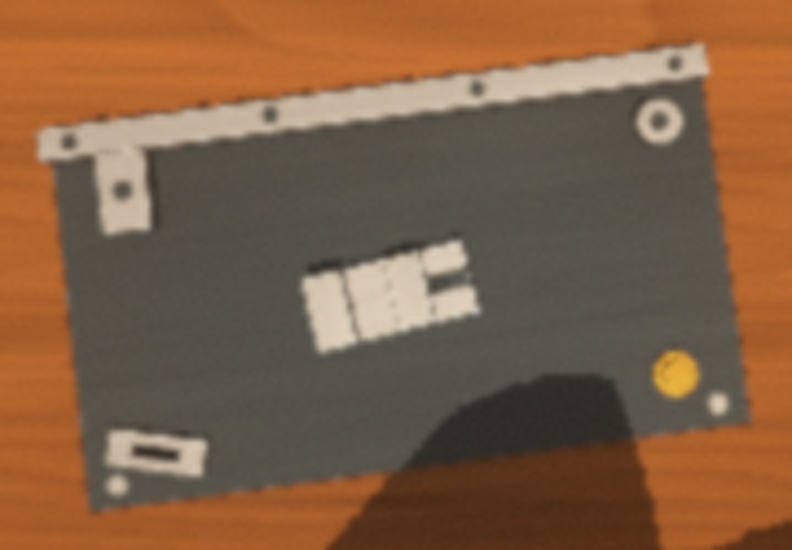

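The crop shows the stop at (122,190), the post at (660,120), and the vice at about 7° to the fence. Next I fit the fence line and vice axes and express everything in the fixture frame.

```bash
cat >> see.py <<'E'
def mask(p):
    h=cv2.cvtColor(p,cv2.COLOR_RGB2HSV); return ((h[...,1]<70)&(h[...,2]>110))
def comp(m,u,v):
    L=cv2.connectedComponents(m.astype(np.uint8))[1]; return L==L[v,u]
def half(g,th,axis_pts):  # subpixel crossing of a 1-D profile, first rise
    k=np.argmax(g>th); return k-1+(th-g[k-1])/(g[k]-g[k-1])
E
cat > fix.py <<'E'
from see import *
f=np.load("pics/top0.npz");p=f["p"];g=p.mean(2)
A=p[...,2].astype(float)  # blue: wood and plate dark, steel bright
far=[];near=[]
for u in range(172,270):
    c=A[:,u]; r0=int(round(188-(u-140)*.127)); s=c[r0-8:r0+14]
    th=110; k=np.where(s>th)[0]; a,b=k[0],k[0]
    while s[b+1]>th and b<20:b+=1
    far.append((u,r0-8+a-(s[a]-th)/(s[a]-s[a-1]))); near.append((u,r0-8+b+(s[b]-th)/(s[b]-s[b+1])))
F=rays("top",far,.038)[:,:2];N=rays("top",near,.038)[:,:2]
def line(q):
    l=cv2.fitLine(np.float32(q*1000),cv2.DIST_HUBER,0,.01,.01).ravel(); return l[2:]/1000,np.degrees(np.arctan2(-l[0],l[1])) if l[1]>0 else np.degrees(np.arctan2(l[0],-l[1]))
cF,aF=line(F);cN,aN=line(N);yaw=np.radians((aF+aN)/2)
R=np.array([[np.cos(yaw),np.sin(yaw)],[-np.sin(yaw),np.cos(yaw)]])
xf=(R@((cF+cN)/2))[0]-.110   # fence centre line at x=+110
thick=(R@(cF-cN))[0]
m=mask(p); fm=comp(m,205,181)
q=rays("top",np.argwhere(fm)[:,::-1],.038)[:,:2]@R.T
ends=[q[:,1].min(),q[:,1].max()]; yf=sum(ends)/2; O=np.array([xf,yf])
if __name__=="__main__":
    print("yaw",aF,aN,"thick",thick,"fence length",np.diff(ends),"origin",R.T@O)
    tofix=lambda xy:np.round((xy@R.T-O)*1000,1)
    s=tofix(rays("top",np.argwhere(fm)[:,::-1],.042)[:,:2]); s=s[s[:,0]<93]; print("stop min/max",s.min(0),s.max(0))
    for n,(u,v,z) in dict(post=(280,178,.042),vice=(216,222,.045),strap=(156,258,.024)).items():
        c=comp(m,u,v); w=rays("top",np.argwhere(c)[:,::-1],z)[:,:2]; k=tofix(w)
        print(n,"fix centroid",k.mean(0),"min",k.min(0),"max",k.max(0),rect(k/1000))
    h=cv2.cvtColor(p,cv2.COLOR_RGB2HSV); y=(h[...,1]>150)&(h[...,2]>150)&(h[...,0]>18); y[:230]=0;y[250:]=0;y[:,:270]=0;y[:,300:]=0
    print("nut",tofix(rays("top",np.argwhere(y)[:,::-1],.028)[:,:2]).mean(0))
    P=cloud("top",f["d"]);c=comp(m,216,222)&(P[...,2]>.015);k=tofix(P[c][:,:2]);print("vice by depth",k.min(0),k.max(0),rect(k/1000))
    from rig import ctrl
    s=ctrl.sense();print("tcp fix",tofix(s["position"][None,:2]))
E
python3 fix.py
```

```text
yaw 8.042416 7.9649477 thick 0.019871388 fence length [0.41592406] origin [0.53037796 0.05364681]
stop min/max [ 48.3 144.5] [ 92.9 176.4]
post fix centroid [  75.38041237 -175.49381443] min [  61.2 -190.7] max [  89.9 -160. ] (array([  75.7, -175.4]), array([30.2, 27.6]), 82.61)
vice fix centroid [-11.00444444   5.84503704] min [-40.4 -50.6] max [19.1 57.6] (array([-10.5,   3.9]), array([ 49.6, 104.4]), 6.89)
strap fix centroid [-89.91982379 164.11013216] min [-110.7  130.5] max [-69.5 193.7] (array([-92.9, 162.8]), array([62.7, 40.4]), 82.61)
nut [ -81.93611111 -165.05277778]
vice by depth [-37.6 -50.2] [17.1 60.2] (array([-10.2,   5.5]), array([ 46.2, 107.5]), 5.95)
tcp fix [[-375.  -479.7]]
```

Checks pass: fence thickness 19.9 mm, length 416 mm, post 28–30 mm. In the fixture frame (yaw 8°) the vice is at (-10, 5) and yawed +6.5°, and the stop face is at y≈145, so the target is about (77, 95). I turn the tool to the fixture yaw, then travel high to (-75, 5).

```bash
python3 -m creep '0 0 1 0 0 0 50; 0 0 1 0 0 0 50; 0 0 0.92 0 0 0 50; 0 0 0 0.6 -0.97 0 50; 0 0 0 0.6 -0.97 0 50; 0 0 0 0.6 -0.97 0 50; 0 0 0 0.6 -0.97 0 50; 0 0 0 0.6 -0.97 0 50; 0 0 0 0.6 -0.97 0 50; 0 0 0 0.6 -0.97 0 50'
python3 -m creep '0 0 0 0.6 -0.97 0 50; 0 0 0 0.6 -0.97 0 50; 0 0 0 0.6 -0.97 0 50; 0 0 0 0.6 -0.97 0 50; 0 0 0 0.6 -0.97 0 50; 0 0 0 0.6 -0.97 0 50; 0 0 0 0.6 -0.97 0 50; 0 0 0 0.6 -0.97 0 50; 0 0 0 0.6 -0.97 0 50; 0 0 0 0.6 -0.97 0 50'
python3 -m creep '0 0 0 0.6 -0.97 0 50; 0 0 0 0.6 -0.97 0 50; 0 0 0 0.6 -0.97 0 50; 0 0 0 0 0 0 50; 0 0 0 0 0 0 50'
cat > st.py <<'E'
from fix import *
from rig import ctrl
from scipy.spatial.transform import Rotation as Ro
s=ctrl.sense();M=Ro.from_rotvec(s["ee_rot"]).as_matrix()
print("t",s["t"],"fix",np.round((R@s["position"][:2]-O)*1000,1),"z",round(s["position"][2]*1000,1),"yaw rel",round(np.degrees(np.arctan2(M[1,0],M[0,0])-yaw),2),"toolz",M[:,2].round(3),"F fix",np.round(R@s["force"][:2],1),s["force"][2].round(1),"gap",s["finger_gap"])
E
python3 st.py
```

```text
t: 1.1
position: [0.3065, -0.29, 0.2311]
ee_rot: [-3.134, -0.218, 0.0]
force: [0.3, -0.5, -0.1]
finger_gap: 0.584
finger_force: 0.0
t: 2.1
position: [0.4215, -0.0291, 0.2312]
ee_rot: [-3.134, -0.218, 0.0]
force: [-0.3, 0.0, 0.5]
finger_gap: 0.587
finger_force: 0.0
t: 2.6
position: [0.4555, 0.0483, 0.2309]
ee_rot: [3.134, 0.221, -0.002]
force: [0.7, 0.3, 0.8]
finger_gap: 0.587
finger_force: 0.0
t 2.6 fix [-74.9   5.1] z 230.9 yaw rel 0.05 toolz [-0.001 -0.    -1.   ] F fix [0.8 0.2] 0.8 gap 0.5870726310338666
```

Exactly on target. Now down to z ≈ 19 mm; the tips sit a little higher than that while part open.

```bash
python3 -m creep '0 0 0 0 0 1 50; 0 0 0 0 0 1 50; 0 0 0 0 0 1 50; 0 0 0 0 0 1 50; 0 0 0 0 0 1 50; 0 0 0 0 0 1 50; 0 0 0 0 0 1 50; 0 0 0 0 0 0.9 50; 0 0 0 0 0 0.6 50; 0 0 0 0 0 0 50'
python3 st.py
python3 - <<'E'
from see import *
p,d=optics.camera("scene");cv2.imwrite("pics/s1.png",cv2.resize(p[120:230,180:350,::-1],(765,495),interpolation=cv2.INTER_CUBIC))
E
```

```text
t: 3.6
position: [0.4538, 0.0471, 0.0173]
ee_rot: [-3.134, -0.216, 0.006]
force: [0.6, -0.3, 0.4]
finger_gap: 0.585
finger_force: 0.0
t 3.6 fix [-76.7   4.2] z 17.3 yaw rel -0.11 toolz [-0.004 -0.    -1.   ] F fix [ 0.6 -0.3] 0.4 gap 0.5851938691052593
```

View pics/s1.png

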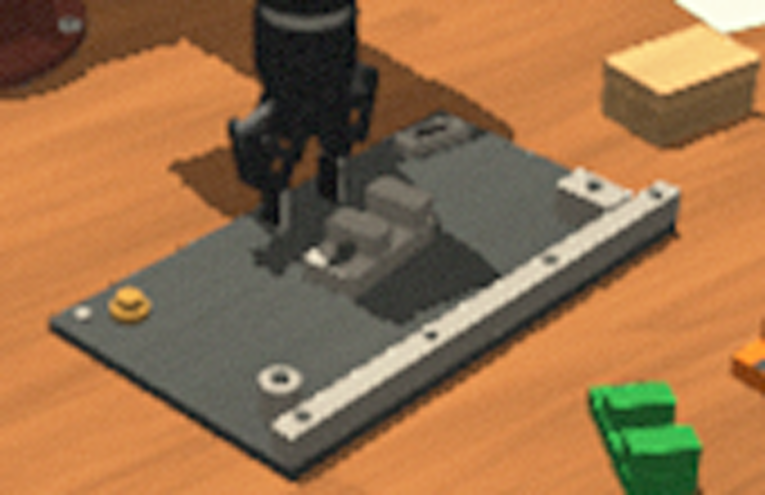

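The picture shows both fingers at (280,210) and (330,180), low on the plate and just behind the vice's near long side. Pushing forward; flush is expected with the TCP near x≈+43.

```bash
python3 -m creep '0 0 0 0.2 0 0 50; 0 0 0 0.2 0 0 50; 0 0 0 0.2 0 0 50; 0 0 0 0.2 0 0 50; 0 0 0 0.12 0 0 50; 0 0 0 0.12 0 0 50; 0 0 0 0.12 0 0 50; 0 0 0 0.12 0 0 50; 0 0 0 0.12 0 0 50; 0 0 0 0.12 0 0 50'; python3 st.py
python3 -m creep '0 0 0 0.12 0 0 50; 0 0 0 0.12 0 0 50; 0 0 0 0.12 0 0 50; 0 0 0 0.12 0 0 50; 0 0 0 0.12 0 0 50; 0 0 0 0.12 0 0 50; 0 0 0 0.12 0 0 50; 0 0 0 0.12 0 0 50; 0 0 0 0.12 0 0 50; 0 0 0 0.12 0 0 50'; python3 st.py
```

```text
t: 4.65
position: [0.4918, 0.0538, 0.0184]
ee_rot: [-3.133, -0.219, 0.005]
force: [-5.2, 2.4, 3.2]
finger_gap: 0.587
finger_force: 2.5
t 4.65 fix [-38.2   5.5] z 18.4 yaw rel -0.0 toolz [-0.003  0.001 -1.   ] F fix [-4.9  3.1] 3.2 gap 0.5871499178936422
t: 5.65
position: [0.5213, 0.0574, 0.0183]
ee_rot: [3.134, 0.218, -0.006]
force: [-6.4, -0.6, 3.8]
finger_gap: 0.584
finger_force: 3.0
t 5.65 fix [-8.5  4.9] z 18.3 yaw rel -0.04 toolz [-0.004 -0.    -1.   ] F fix [-6.4  0.3] 3.8 gap 0.5837293961528379
```

```bash
python3 -m creep '0 0 0 0.12 0 0 50; 0 0 0 0.12 0 0 50; 0 0 0 0.12 0 0 50; 0 0 0 0.12 0 0 50; 0 0 0 0.12 0 0 50; 0 0 0 0.12 0 0 50; 0 0 0 0.12 0 0 50; 0 0 0 0.12 0 0 50; 0 0 0 0.12 0 0 50; 0 0 0 0.12 0 0 50'
python3 -m creep '0 0 0 0.12 0 0 50; 0 0 0 0.12 0 0 50; 0 0 0 0.12 0 0 50; 0 0 0 0 0 0 50'; python3 st.py
python3 - <<'E'
from see import *
p,d=optics.camera("scene");cv2.imwrite("pics/s2.png",cv2.resize(p[120:230,180:350,::-1],(765,495),interpolation=cv2.INTER_CUBIC))
E
```

```text
t: 6.65
position: [0.551, 0.0615, 0.0183]
ee_rot: [3.134, 0.218, -0.006]
force: [-6.8, -0.6, 5.0]
finger_gap: 0.588
finger_force: 3.1
t: 7.05
position: [0.5608, 0.0628, 0.0183]
ee_rot: [-3.134, -0.218, 0.003]
force: [-3.4, -0.5, 1.1]
finger_gap: 0.585
finger_force: 2.0
t 7.05 fix [31.4  4.9] z 18.3 yaw rel -0.04 toolz [-0.002 -0.    -1.   ] F fix [-3.4  0. ] 1.1 gap 0.5847974527504545
```

View pics/s2.png

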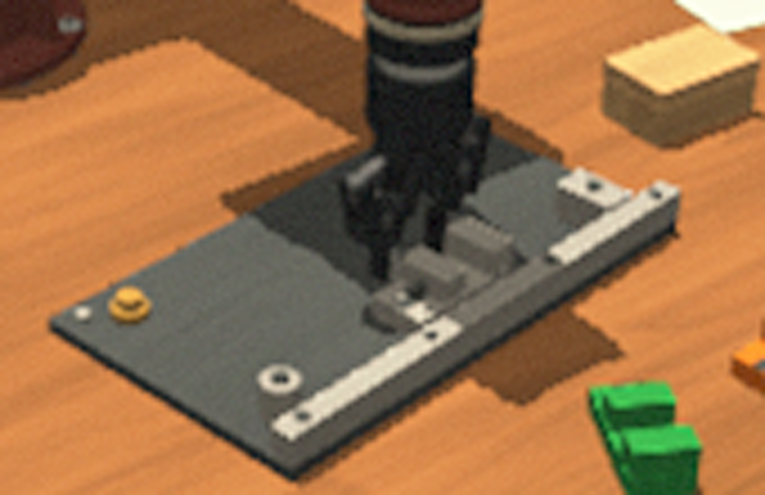

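The picture shows the vice aligned with the fence at (440,290), almost touching, with both fingers behind it. Small 1 mm steps from here, checking force.

```bash
python3 -m creep '0 0 0 0.06 0 0 50; 0 0 0 0.06 0 0 50; 0 0 0 0.06 0 0 50; 0 0 0 0.06 0 0 50; 0 0 0 0.04 0 0 50'; python3 st.py
python3 -m creep '0 0 0 0.04 0 0 50; 0 0 0 0.04 0 0 50'; python3 st.py
```

```text
t: 7.6
position: [0.5689, 0.0638, 0.0188]
ee_rot: [-3.134, -0.218, -0.0]
force: [-1.8, -0.1, -0.8]
finger_gap: 0.583
finger_force: 1.3
t 7.6 fix [39.6  4.7] z 18.8 yaw rel -0.04 toolz [ 0.  0. -1.] F fix [-1.8  0.2] -0.8 gap 0.5827957332300854
t: 7.8
position: [0.5708, 0.064, 0.0188]
ee_rot: [3.134, 0.218, -0.0]
force: [-2.0, -0.9, -1.7]
finger_gap: 0.588
finger_force: 1.3
t 7.8 fix [41.4  4.7] z 18.8 yaw rel -0.04 toolz [-0. -0. -1.] F fix [-2.1 -0.6] -1.7 gap 0.587628259600814
```

```bash
python3 -m creep '0 0 0 0.04 0 0 50; 0 0 0 0.04 0 0 50'
python3 -m creep '0 0 0 0.04 0 0 50'; python3 st.py
```

```text
t: 8.0
position: [0.5727, 0.0643, 0.0188]
ee_rot: [-3.134, -0.218, 0.0]
force: [-2.4, 0.0, -1.6]
finger_gap: 0.587
finger_force: 1.3
t: 8.1
position: [0.5737, 0.0645, 0.0188]
ee_rot: [3.134, 0.218, -0.0]
force: [-5.6, -1.1, -1.2]
finger_gap: 0.581
finger_force: 3.4
t 8.1 fix [44.4  4.7] z 18.8 yaw rel -0.04 toolz [-0. -0. -1.] F fix [-5.7 -0.3] -1.2 gap 0.5811361016650363
```

```bash
python3 -m creep '0 0 0 0.03 0 0 50'
python3 -m creep '0 0 0 0.03 0 0 50'; python3 st.py
```

```text
t: 8.2
position: [0.5737, 0.0645, 0.0187]
ee_rot: [3.134, 0.218, -0.002]
force: [-7.7, -1.3, 3.6]
finger_gap: 0.582
finger_force: 3.9
t: 8.3
position: [0.5737, 0.0645, 0.0187]
ee_rot: [3.134, 0.218, -0.004]
force: [-10.4, -1.8, 5.3]
finger_gap: 0.586
finger_force: 5.4
t 8.3 fix [44.4  4.7] z 18.7 yaw rel -0.03 toolz [-0.003 -0.001 -1.   ] F fix [-10.5  -0.3] 5.3 gap 0.5858698786002643
```

Position stalled at x=44.4 with force rising to 10 N, so the vice is flush. Back off, shut the fingers, and go round to the right-hand end (vice end at y≈-45).

```bash
python3 -m creep '0 0 0 -0.6 0 0 50; 0 0 0 -0.6 0 0 50; 0 0 0 0 0.8 0 0; 0 0 0 0 0.8 0 0; 0 0 0 0 0.8 0 0; 0 0 0 0 0.8 0 0; 0 0 0 0 0.2 0 0; 0 0 0 0 0 0 0; 0 0 0 0 0 0 0; 0 0 0 0 0 0 0'; python3 st.py
python3 - <<'E'
from see import *
import cv2
for n in("top","scene"):
    p,d=optics.camera(n);np.savez(f"pics/{n}2.npz",p=p,d=d)
a=cv2.resize(np.load("pics/top2.npz")["p"][150:285,130:310],(400,300),interpolation=cv2.INTER_CUBIC)
b=cv2.resize(p[120:230,180:350],(400,300),interpolation=cv2.INTER_CUBIC)
cv2.imwrite("pics/s3.png",np.hstack([a,b])[:,:,::-1])
E
```

```text
t: 9.3
position: [0.5572, -0.0228, 0.0189]
ee_rot: [-3.134, -0.22, -0.0]
force: [0.2, 1.0, 0.5]
finger_gap: 0.001
finger_force: 0.0
t 9.3 fix [ 15.9 -79.4] z 18.9 yaw rel 0.01 toolz [ 0.  0. -1.] F fix [0.4 1. ] 0.5 gap 0.0008160601654523992
```

View pics/s3.png

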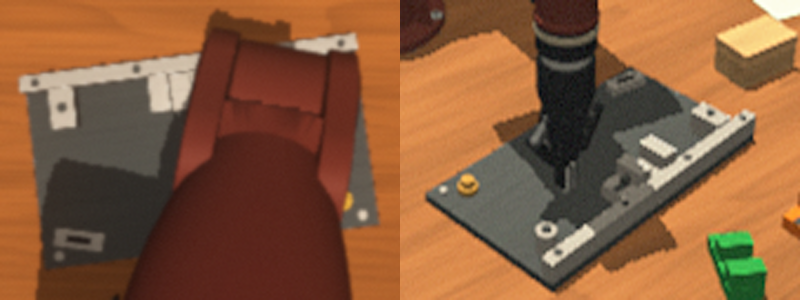

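The top half shows the vice (left end at (150,90)) flush with the fence, clear of the stop at (62,105). In the scene half the shut fingers are at (565,175), right of the vice. Move forward to the vice's centre line, then push left.

```bash
python3 -m creep '0 0 0 0.6 0 0 0; 0 0 0 0.6 0 0 0; 0 0 0 0.6 0 0 0; 0 0 0 0.64 0 0 0; 0 0 0 0 0 0 0'; python3 st.py
python3 -m creep '0 0 0 0 -0.12 0 0; 0 0 0 0 -0.12 0 0; 0 0 0 0 -0.12 0 0; 0 0 0 0 -0.12 0 0; 0 0 0 0 -0.12 0 0; 0 0 0 0 -0.12 0 0; 0 0 0 0 -0.12 0 0; 0 0 0 0 -0.12 0 0; 0 0 0 0 -0.12 0 0'; python3 st.py
python3 -m creep '0 0 0 0 -0.12 0 0; 0 0 0 0 -0.12 0 0; 0 0 0 0 -0.12 0 0; 0 0 0 0 -0.12 0 0'; python3 st.py
```

```text
t: 9.9
position: [0.6194, -0.0146, 0.0189]
ee_rot: [3.134, 0.22, 0.003]
force: [-0.3, -0.3, 0.7]
finger_gap: -0.001
finger_force: 0.0
t 9.9 fix [ 78.7 -80. ] z 18.9 yaw rel 0.02 toolz [ 0.002 -0.    -1.   ] F fix [-0.3 -0.3] 0.7 gap -0.0012871680338734765
t: 10.8
position: [0.6139, 0.0113, 0.0189]
ee_rot: [3.133, 0.218, 0.0]
force: [0.2, -4.9, 0.7]
finger_gap: -0.004
finger_force: 2.2
t 10.8 fix [ 76.8 -53.5] z 18.9 yaw rel -0.06 toolz [ 0.    -0.001 -1.   ] F fix [-0.5 -4.9] 0.7 gap -0.004060938092013605
t: 11.2
position: [0.6122, 0.0236, 0.0188]
ee_rot: [3.134, 0.218, -0.0]
force: [-1.0, -5.8, 1.2]
finger_gap: -0.001
finger_force: 2.4
t 11.2 fix [ 76.8 -41.1] z 18.8 yaw rel -0.04 toolz [-0. -0. -1.] F fix [-1.8 -5.6] 1.2 gap -0.000988017167764517
```

```bash
python3 -m creep '0 0 0 0 -0.12 0 0; 0 0 0 0 -0.12 0 0; 0 0 0 0 -0.12 0 0; 0 0 0 0 -0.12 0 0; 0 0 0 0 -0.12 0 0; 0 0 0 0 -0.12 0 0; 0 0 0 0 -0.12 0 0; 0 0 0 0 -0.12 0 0; 0 0 0 0 -0.12 0 0; 0 0 0 0 -0.12 0 0'; python3 st.py
python3 -m creep '0 0 0 0 -0.12 0 0; 0 0 0 0 -0.12 0 0; 0 0 0 0 -0.12 0 0; 0 0 0 0 -0.12 0 0; 0 0 0 0 -0.12 0 0; 0 0 0 0 -0.12 0 0; 0 0 0 0 -0.12 0 0; 0 0 0 0 -0.12 0 0'; python3 st.py
python3 - <<'E'
from see import *
for n in("top","scene"):
    p,d=optics.camera(n);np.savez(f"pics/{n}3.npz",p=p,d=d)
a=cv2.resize(np.load("pics/top3.npz")["p"][150:285,130:310],(400,300),interpolation=cv2.INTER_CUBIC)
b=cv2.resize(p[120:230,180:350],(400,300),interpolation=cv2.INTER_CUBIC)
cv2.imwrite("pics/s4.png",np.hstack([a,b])[:,:,::-1])
E
```

```text
t: 12.2
position: [0.608, 0.0533, 0.0188]
ee_rot: [3.134, 0.218, -0.0]
force: [-0.9, -5.7, 0.8]
finger_gap: 0.001
finger_force: 2.5
t 12.2 fix [ 76.8 -11.1] z 18.8 yaw rel -0.04 toolz [-0. -0. -1.] F fix [-1.7 -5.5] 0.8 gap 0.0005168041442944328
t: 13.0
position: [0.6046, 0.0771, 0.0188]
ee_rot: [3.134, 0.218, -0.0]
force: [0.3, -5.1, 0.5]
finger_gap: -0.0
finger_force: 2.5
t 13.0 fix [76.7 12.9] z 18.8 yaw rel -0.04 toolz [-0. -0. -1.] F fix [-0.4 -5.1] 0.5 gap -8.34924866277065e-05
```

View pics/s4.png

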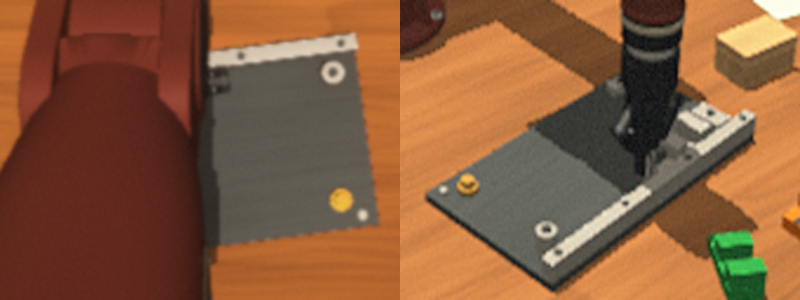

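In the scene half the vice's jaw (695,120) is now close to the stop (715,110). Closing in with short steps.

```bash
python3 -m creep '0 0 0 0 -0.08 0 0; 0 0 0 0 -0.08 0 0; 0 0 0 0 -0.08 0 0; 0 0 0 0 -0.08 0 0; 0 0 0 0 -0.08 0 0'; python3 st.py
```

```text
t: 13.6
position: [0.6032, 0.0866, 0.0188]
ee_rot: [3.134, 0.218, -0.0]
force: [-0.0, -5.2, 1.5]
finger_gap: 0.002
finger_force: 2.7
t 13.6 fix [76.7 22.5] z 18.8 yaw rel -0.05 toolz [-0. -0. -1.] F fix [-0.7 -5.1] 1.5 gap 0.001649700988956198
```

```bash
python3 -m creep '0 0 0 0 -0.05 0 0; 0 0 0 0 -0.05 0 0'; python3 -m creep '0 0 0 0 -0.05 0 0; 0 0 0 0 -0.05 0 0'; python3 st.py
```

```text
t: 13.8
position: [0.6029, 0.0891, 0.0188]
ee_rot: [3.134, 0.218, -0.0]
force: [0.1, -5.7, 1.7]
finger_gap: 0.002
finger_force: 2.7
t: 14.0
position: [0.6025, 0.0916, 0.0188]
ee_rot: [3.134, 0.218, -0.0]
force: [-0.9, -6.1, 1.1]
finger_gap: 0.002
finger_force: 2.7
t 14.0 fix [76.7 27.5] z 18.8 yaw rel -0.05 toolz [-0. -0. -1.] F fix [-1.7 -5.9] 1.1 gap 0.0019409186337725809
```

```bash
python3 -m creep '0 0 0 0 -0.05 0 0; 0 0 0 0 -0.05 0 0'; python3 -m creep '0 0 0 0 -0.05 0 0; 0 0 0 0 -0.04 0 0'; python3 st.py
```

```text
t: 14.2
position: [0.6022, 0.094, 0.0188]
ee_rot: [3.134, 0.218, -0.0]
force: [-0.6, -6.2, 1.5]
finger_gap: -0.003
finger_force: 2.7
t: 14.4
position: [0.602, 0.095, 0.0188]
ee_rot: [3.131, 0.217, -0.0]
force: [0.2, -13.8, 0.8]
finger_gap: -0.004
finger_force: 6.6
t 14.4 fix [76.7 30.9] z 18.8 yaw rel -0.09 toolz [-0.    -0.003 -1.   ] F fix [ -1.7 -13.7] 0.8 gap -0.004435911461993407
```

```bash
python3 -m creep '0 0 0 0 -0.04 0 0; 0 0 0 0 -0.04 0 0'; python3 -m creep '0 0 0 0 -0.04 0 0'; python3 st.py
```

```text
t: 14.6
position: [0.602, 0.0952, 0.0188]
ee_rot: [3.128, 0.214, -0.0]
force: [0.3, -22.4, 1.1]
finger_gap: -0.001
finger_force: 10.0
t: 14.7
position: [0.602, 0.0953, 0.0189]
ee_rot: [3.127, 0.213, -0.0]
force: [1.7, -24.9, 1.3]
finger_gap: 0.001
finger_force: 11.8
t 14.7 fix [76.7 31.3] z 18.9 yaw rel -0.19 toolz [ 0.    -0.008 -1.   ] F fix [ -1.8 -24.9] 1.3 gap 0.000600351863902222
```

The vice is stalled firmly against the stop at 25 N. Back off right, go up, and retreat towards the robot and to the right to free the view.

```bash
python3 -m creep '0 0 0 0 0.3 0 0; 0 0 0 0 0.5 0 0; 0 0 0 0 0.5 -0.5 0; 0 0 0 0 0 -1 0; 0 0 0 0 0 -1 0; 0 0 0 0 0 -1 0; 0 0 0 0 0 -1 0; 0 0 0 0 0 -1 0; 0 0 0 -0.6 1 -1 0; 0 0 0 -0.6 1 -1 0'
python3 -m creep '0 0 0 -0.6 1 0 0; 0 0 0 -0.6 1 0 0; 0 0 0 -0.6 1 0 0; 0 0 0 -0.6 1 0 0; 0 0 0 -0.6 1 0 0; 0 0 0 -0.6 1 0 0; 0 0 0 -0.6 1 0 0; 0 0 0 -0.6 1 0 0; 0 0 0 -0.6 1 0 0; 0 0 0 -0.6 1 0 0'
python3 -m creep '0 0 0 -0.6 1 0 0; 0 0 0 -0.6 1 0 0; 0 0 0 -0.6 1 0 0; 0 0 0 -0.6 1 0 0; 0 0 0 0 0 0 0'
python3 - <<'E'
from see import *
for n in("top","scene"):
    p,d=optics.camera(n);np.savez(f"pics/{n}4.npz",p=p,d=d)
a=cv2.resize(np.load("pics/top4.npz")["p"][155:235,130:237],(400,300),interpolation=cv2.INTER_CUBIC)
b=cv2.resize(p[135:210,235:335],(400,300),interpolation=cv2.INTER_CUBIC)
cv2.imwrite("pics/s5.png",np.hstack([a,b])[:,:,::-1])
from fix import R,O
f=np.load("pics/top4.npz");P=cloud("top",f["d"]);q=np.c_[(P[...,:2].reshape(-1,2)@R.T-O)*1000,P[...,2].ravel()*1000]
k=q[(q[:,2]>22)&(q[:,0]<90)&(q[:,0]>30)&(q[:,1]>-20)&(q[:,1]<142)];print("vice pts min",k.min(0),"max",k.max(0))
for lo,hi in((20,60),(60,100),(100,142)):
    b=k[(k[:,1]>lo)&(k[:,1]<hi)];print(lo,hi,"front edge",np.percentile(b[:,0],3) if len(b) else None)
m=mask(f["p"]); 
for nm,(u,v,z) in dict(strap=(156,258,.024)).items():
    c=comp(m,u,v);print(nm,((rays("top",np.argwhere(c)[:,::-1],z)[:,:2]@R.T-O)*1000).mean(0))
E
```

```text
t: 15.7
position: [0.5831, 0.0132, 0.2082]
ee_rot: [-3.133, -0.221, -0.002]
force: [-0.4, -0.8, 0.2]
finger_gap: 0.0
finger_force: 0.0
t: 16.7
position: [0.4688, -0.2561, 0.2073]
ee_rot: [-3.134, -0.218, -0.002]
force: [-0.1, 0.4, 0.2]
finger_gap: -0.0
finger_force: 0.0
t: 17.2
position: [0.4225, -0.3653, 0.2071]
ee_rot: [3.133, 0.213, 0.001]
force: [-0.2, -0.8, -0.3]
finger_gap: -0.003
finger_force: 0.0
vice pts min [54.13575924 44.14473229 22.09794613] max [ 89.9780458  141.89863687  56.25450219]
20 60 front edge 55.544751757491866
60 100 front edge 55.194368951565146
100 142 front edge 54.58507540818574
strap [-89.80231028 164.06655693]
```

View pics/s5.png

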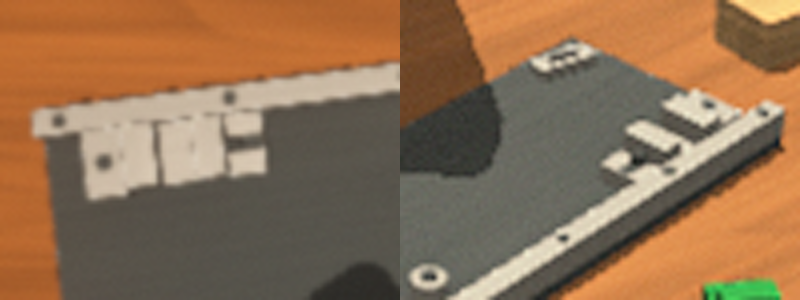

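The vice (top half, 120–265 × 115–185) is flush with the fence and up against the square stop (105,160). Its measured front edge is 54.5–55.5 mm along its length, which is parallel to the fence (54 is ideal), and the strap has not moved.

```bash
python3 -c "
from rig import ctrl; print(ctrl.hand_in())"
```

```text
the job is handed in; nothing more can be done
None
```

I pushed the vice flush against the fence and up against the square stop, with no reading above about 25 N and the arm clear of everything, and handed the job in at about 17 s; the hand-in returned no verdict.

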